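Fit the eared die plate into the stamping press's die holder

ROBOT

A 6-joint arm with a two-finger parallel gripper is mounted at the origin on the work surface. World frame = base frame: x ahead of the robot, y to its left, z up, the work surface at z = 0. Lengths are in m, angles in degrees, forces in N, time in s.
With the tool pointing down it reaches from about 0.25 to 0.725 m from the base axis. Payload 9.7 kg.
Tool frame: the origin (TCP) lies at the very end of the fingers, on their centre line; the grasp point (between the pads) lies 19 mm behind it; z points along the fingers, y is the direction in which the jaws open and shut (so a half turn about z gives the same grasp; the last joint's range is limited). The gripper opens to 85 mm and grips with 20 to 120 N. Pads are 22 mm wide; open, the fingers measure 114 mm over their backs; the gripper's body (76 mm by 85 mm) begins 54 mm behind the grasp point. The pads swing forward as they close: fully open they stand 13 mm farther back than shut.
Start: joints at [-66.807, 4.979, 10.078, 95.1, 0, 90], TCP at [0.217, -0.506, 0.231] pointing down, gripper open.
Joint ranges: [-179.16, 179.16], [-48.56, 103.87], [-65.8, 70.77], [-126.05, 130.52], [-82.76, 87.17], [-180, 180]. Speed limits (degrees/s): [127.2, 127.2, 147.25, 180, 180, 180].

INTERFACE

Orientations are given as [roll, pitch, yaw] about the fixed x, y, z axes, in that order (R = Rz(yaw) Ry(pitch) Rx(roll)).
In Python, from workcell import bot gives the robot as it stands. The module is installed in compiled form; this text tells all that it offers.
- The arm moves only by the tool arm_command, never from a script. Its argument "increments" is a list of rows, each a list of 7 numbers: the gripper command: -1 is fully open, 1 is shut, values between are in proportion, then the shift along the tool's x, y, z in cm, then the turn, a rotation vector about the tool's x, y, z in degrees. In form: [[gripper, x, y, z, rx, ry, rz], ...]. A call has 1 to 10 rows; each row shifts and turns the commanded pose from where the row before left it, along the tool's axes as they then stand; what a row does not reach is not made up. A row lasts 1/8 s, in which the tool goes at most 62.5 mm and 10.7 degrees, less where a joint would pass 70% of its speed; a pose out of reach is approached as far as the arm can. A call is refused whole if a number of a shift passes 6.25 or a number of a turn 10.7, either way. A call with a gripper value outside its range is refused whole. The fingers move at their own pace and stop on an object; "grip_force" is the grip in N (left out, the last holds). Time passes only in rows, so rows that do not move let the fingers close. It gives the time, the measured TCP pose, the force and the opening at its end, in the units of the state.
- bot.get_obs(): the state, without advancing time (a new reading comes with each control period).
- bot.camera(name): name is "scene" or "top"; returns a dict with "color" (480x640x3 uint8, red, green, blue), "fx", "fy", "cx", "cy" (pixels), "origin" and "attitude" of the camera in the world. Camera axes: x right, y up, looking along -z (the intrinsics and any distortion apply to the point x, -y, -z); pixel columns grow to the right and rows downward; lengths in m; the calibration is good to about 2 mm. A picture is of the moment at which its call begins. There is no depth.
- bot.job_done(): hands the job in, once; it reports no verdict.
The state is a dict: "time": time; "q": joint angles; "qd": joint speeds; "joint_efforts": joint torques, N m; "ee_pos": TCP position; "tcp_rot": TCP orientation; "wrist_force": force on the tool from outside, world axes, zero at the start; "torque": the same for the moment, N m; "opening": finger opening in m.
Only numpy, scipy, OpenCV 4.12 (cv2) and the standard library are available. Lean on these libraries where they do the work, as an engineer would, in place of code of your own. Each camera call takes 0.05 s, during which the arm holds its last target. There are 200 camera calls.

TASK

Take the die plate with the two ears and slide its ears down into the slots of the die holder, between the spring clips. Press it home on the holder's bed with a firm, steady push of about 20 N, never more than 25 N, so that it bottoms with its whole underside, then let go and leave it lying flat there; leave everything else on the bench where it is.

Things in the scene. Friction and masses are not known exactly. Their poses are not given: they have to be found in the camera images.
- die_plate: Loose steel plate lying flat, 70 x 44 x 8 mm (y, x, z), with an ear in the middle of each 44 mm edge: each ear sticks out 14 mm in y, 12 mm wide in x, 8 mm thick; 98 mm over the ears. About 0.25 kg (varies by a third). An upright grip rib stands on its middle. Origin: centre of the underside; z up. Fits either way round.
- rib_top (a point): Centre of the top of the die plate's grip rib, 43 mm above the plate's underside. The rib is dark steel, 10 mm thick (plate's x), 34 mm long (y), fixed to the plate and strong enough to press down by.
- holder: Die holder fixed to the bench: dark base block 140 (y) x 60 (x) x 12 mm high, a slotted post at each y end. The slots lie at x = 0, open at the top, between pillars with inner faces at x = +-10 mm; pillars span |y| = 36.5 to 52 mm, up to z = 39 mm, with lead-ins to 45 mm. The plate's 70 mm body has 1.5 mm to spare at each end. Origin: centre of the underside; ears go along y, z up.
- slot_a (a point): Top of the slot at the holder's +y end: midway between its two spring clips' upper ends, 44.5 mm from the holder's centre, 48 mm above the bench. Each slot has a brass leaf clip on either wall: straight faces from 18 to 36 mm above the bench, 9 mm apart when empty, each yielding up to 2.7 mm, flared at the top to about 17 mm apart.
- slot_b (a point): The same at the -y end. All four clips together resist the ears' entry with up to about 10 N while the plate's underside goes from 42 to 34 mm above the bench, then drag steadily with about 3 to 8 N down to the bed; beyond that the force rises steeply. They hold by friction only and do not pull the plate in.
- bed: The aluminium bed between the posts, on which the plate's underside must bottom. Origin fixed, 12 mm above the holder's origin. The bed's top face stands on packing of unknown thickness: it lies anywhere from 2 to 10 mm above this origin (14 to 22 mm above the bench), differs each time and is not measured, so it must be felt. It is firm: it gives about 1 mm at 20 N.
- plain_plate: Another loose steel plate, not to be used: plain rectangle 98 x 44 x 8 mm without ears, the same grip rib. Origin: centre of the underside.
- round_plate: Another loose steel plate, not to be used: a disc 68 mm across, 8 mm thick, the same grip rib. Origin: centre of the underside.
- mallet: A loose hammer lying at the far side. Bystander.
- tape_roll: A loose cardboard ring, 80 mm across, 24 mm high. Bystander.
- thread_cone: A loose pale cone, 56 mm across, 85 mm high, standing. Bystander.
- rivet_jar: A loose small jar, 56 mm across, 60 mm high. Bystander.
- driver: A loose screwdriver lying on the left. Bystander.
There are look-alikes about, which are no part of the job. What is shaped like the holder but blue or red is not meant.

How it is judged (in metres and radians):
On the way, in this order (a step that is already met when the one before it is completed fails the run):
1. both ears are in the slots, the plate level and still above the bed (x of die_plate in the frame of holder between -0.003 and 0.003 m and y of die_plate in the frame of holder between -0.003 and 0.003 m and angle between the z axis of die_plate and the z axis of holder, either way round below 0.1 rad and z of die_plate in the frame of holder between 0.0255 and 0.036 m), for 0.05 s.
2. the plate, level, is pressed fully down on the bed with more than 9 N (z of die_plate in the frame of holder below 0.0235 m and angle between the z axis of die_plate and the z axis of holder, either way round below 0.035 rad and contact force between die_plate and bed above 9 N), for 0.1 s.
At the end, for the whole second after the job is handed in: The die plate lies at rest and released in the holder with both ears in the slots: its underside bearing on the bed (more than 0.2 N), at most 23.5 mm above the holder's underside, tilted less than 2 degrees, centred within 3 mm, lengthwise axis within 3.4 degrees of the holder's (x of die_plate in the frame of holder between -0.003 and 0.003 m and y of die_plate in the frame of holder between -0.003 and 0.003 m and angle between the y axis of die_plate and the y axis of holder, either way round below 0.06 rad and angle between the z axis of die_plate and the z axis of holder, either way round below 0.035 rad and z of die_plate in the frame of holder below 0.0235 m and contact force between die_plate and bed above 0.2 N and linear speed of die_plate below 0.01 m/s); the robot touches nothing.
It fails at once if the plate is pressed on the bed with more than 26 N (contact force between die_plate and bed above 26 N).
It fails at once if the plate is forced against the holder: all their contacts together (the clips' pinch of about 12 N counted in) pass 45 N (contact force between die_plate and holder above 45 N).
It fails at once if the gripper bears on the holder with more than 15 N (contact force between any of the fingers, the arm and holder above 15 N).
It fails at once if another plate or a bystander is shifted by more than 40 mm (distance of any of plain_plate, round_plate, mallet, tape_roll, thread_cone, rivet_jar, driver from where it was at the start of the episode above 0.04 m).
It also fails if it takes over 51 s, if anything falls off the work surface, if the arm or the gripper's body presses on something with over 40 N, if the wrist force passes 120 N, or if a joint passes its speed limit or range.

## Working session

There is one attempt and no reset: what is moved stays moved. The work goes in short steps, Python scripts to look and compute and a tool call to move; the robot and the scene stay as the last step left them, time stands still between calls to the robot, and variables do not carry over. Pictures are saved under pics/ and viewed, about 8 in all and at most 12, crops included, and the job is handed in when it is done.

Besides the shell and the picture viewer there is one more tool, called after ">>>" as name([rows], argument=value, ...), one row to a line, values as JSON. arm_command: Moves the arm, as the interface text tells. Its arguments: {"type":"object","properties":{"increments":{"type":"array"},"grip_force":{"type":"number"}},"required":["increments"]}

```bash
mkdir -p pics
cat > h.py <<'E'
import numpy as np, cv2
from workcell import bot
from scipy.spatial.transform import Rotation as R
def snap(n,f):
    c=bot.camera(n); cv2.imwrite(f'pics/{f}.png',c['color'][:,:,::-1]); np.save(f'pics/{f}.npy',c,allow_pickle=True); return c
def load(f): return np.load(f'pics/{f}.npy',allow_pickle=True).item()
E
python3 - <<'E'
from h import *
for n in('scene','top'):
    c=snap(n,n+'0'); print({k:v for k,v in c.items() if k!='color'})
print(bot.get_obs())
E
```

```text
{'fx': 569.8428695593565, 'fy': 569.8428695593565, 'cx': 319.7314873719897, 'cy': 234.79393872461034, 'origin': array([1.27805176, 0.54378821, 0.92973244]), 'attitude': array([ 47.72635744,  -0.19294919, 121.68619369])}
{'fx': 436.76499143549466, 'fy': 436.76499143549466, 'cx': 321.0214854565013, 'cy': 238.8687436856457, 'origin': array([0.41620255, 0.02916268, 1.07113276]), 'attitude': array([  2.56053056,   0.20834835, -90.06071315])}
{'time': 0.1, 'q': array([-6.68052308e+01,  5.00805613e+00,  1.00404453e+01,  9.50997517e+01,
       -9.55084436e-04,  9.00022263e+01]), 'qd': array([ 0.00371782, -0.06347559,  0.08284631, -0.00107135, -0.03684746,
       -0.08699911]), 'joint_efforts': array([ 1.47082548e-03, -5.21560693e+01,  4.65653121e+01,  1.60234049e-02,
        4.62129321e-05,  6.10194519e-06]), 'ee_pos': array([ 0.21653945, -0.50536387,  0.23066593]), 'tcp_rot': array([-1.79932638e+02,  9.57701242e-04,  2.31925440e+01]), 'wrist_force': array([ 1.46113934,  0.02846177, -0.8469893 ]), 'torque': array([ 0.0134743 , -0.04038459, -0.01113009]), 'opening': 0.08498844371535656}
```

View pics/top0.png

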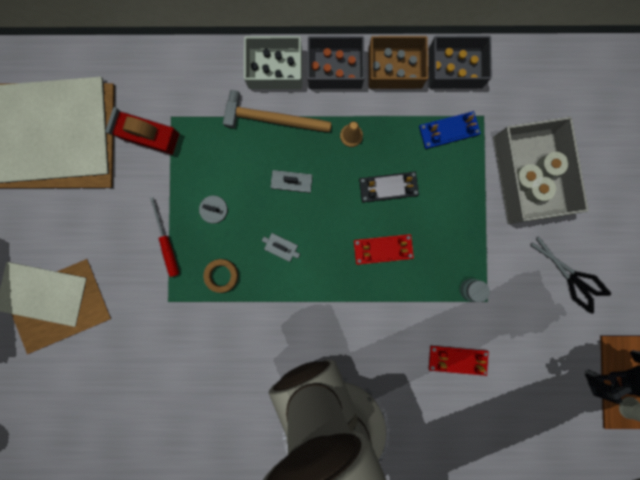

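View pics/scene0.png

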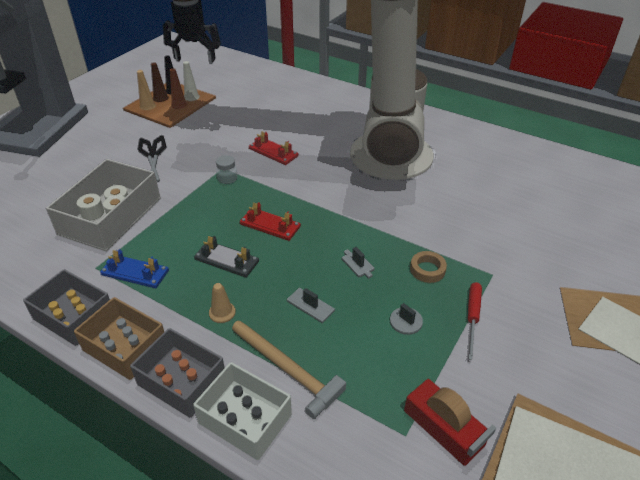

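Candidates in the top view: plates are eared (281,247), plain (291,181) and disc (212,209). Holders are dark (389,187), blue (450,130), and red (384,249) and (459,360). The eared plate and the dark holder fit the description, so I'll confirm with a crop and measure.

```bash
cat >> h.py <<'E'
def pose(c): return np.array(c['origin']),R.from_euler('xyz',c['attitude'],degrees=True).as_matrix()
def ray(c,uv,z):
    o,M=pose(c); uv=np.atleast_2d(uv).astype(float)
    d=np.c_[(uv[:,0]-c['cx'])/c['fx'],-(uv[:,1]-c['cy'])/c['fy'],-np.ones(len(uv))]@M.T
    return (o+d*((z-o[2])/d[:,2])[:,None])
def proj(c,P):
    o,M=pose(c); p=(np.atleast_2d(P)-o)@M
    return np.c_[c['cx']+c['fx']*p[:,0]/-p[:,2],c['cy']-c['fy']*p[:,1]/-p[:,2]]
def blob(c,seed,r=45):
    "non-green blob nearest the seed: contour"
    h=cv2.cvtColor(c['color'],cv2.COLOR_RGB2HSV); m=~((h[...,0]>60)&(h[...,0]<95)&(h[...,1]>90)); m=m.astype(np.uint8)*255
    k=np.zeros_like(m); cv2.circle(k,tuple(seed),r,255,-1); m&=k
    cs,_=cv2.findContours(m,cv2.RETR_EXTERNAL,cv2.CHAIN_APPROX_NONE)
    return max(cs,key=cv2.contourArea)
E
python3 - <<'E'
from h import *
t=load('top0')
im=t['color'][:,:,::-1].copy()
out=[]
for nm,s,z,r in(('die',(281,247),.008,26),('plain',(291,181),.008,28),('holder',(389,187),.012,40)):
    k=blob(t,s,r); print(nm,cv2.contourArea(k))
    w=ray(t,k[:,0],z)[:,:2]; (cx,cy),(a,b),an=cv2.minAreaRect((w*1000).astype(np.float32)); print('rect mm',cx,cy,a,b,an)
    cv2.drawContours(im,[k],-1,(255,0,255),1) if nm!='x' else 0
a=cv2.resize(t['color'][150:280,240:440,::-1],None,fx=4,fy=4,interpolation=cv2.INTER_CUBIC)[:300]
a=cv2.resize(t['color'][150:275,240:440,::-1],None,fx=2,fy=2,interpolation=cv2.INTER_CUBIC)
b=cv2.resize(im[150:275,240:440],None,fx=2,fy=2,interpolation=cv2.INTER_NEAREST)
s=load('scene0')['color'][:,:,::-1]
e=cv2.resize(s[220:295,180:400],(800,273),interpolation=cv2.INTER_CUBIC)
cv2.imwrite('pics/c1.png',np.vstack([np.hstack([a,b]),e]))
E
```

```text
die 595.5
rect mm 444.0883483886719 131.72409057617188 100.39823913574219 46.75912094116211 63.4505615234375
plain 724.5
rect mm 606.0761108398438 106.25794982910156 101.38115692138672 46.85280990600586 83.1394271850586
holder 1288.0
rect mm 591.1154174804688 -131.77626037597656 59.62334060668945 139.04241943359375 7.076387882232666
```

View pics/c1.png

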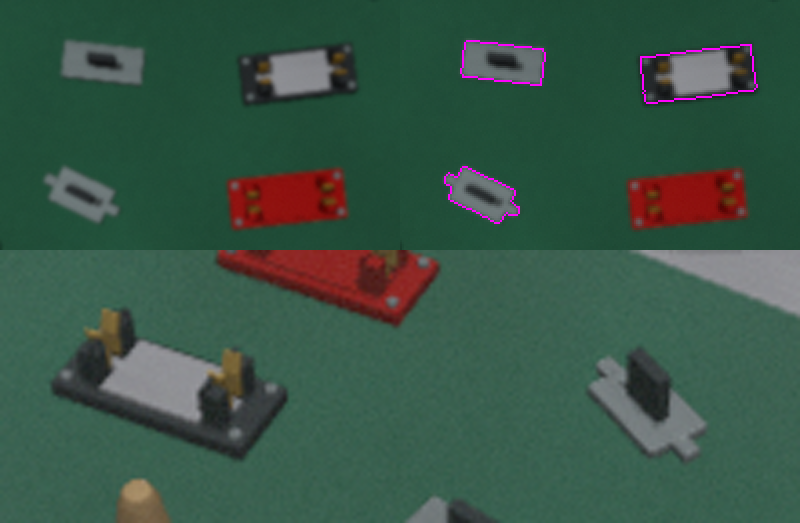

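The crop confirms it: the plate at (281,247) has two ears and a rib. The holder at (389,187) is dark with a light bed and four brass clips. Next I refine both poses, cross-checking across the two views.

```bash
cat >> h.py <<'E'
def tri(c1,u1,c2,u2):
    a1,a2=ray(c1,u1,0)[0],ray(c2,u2,0)[0]; o1,o2=pose(c1)[0],pose(c2)[0]
    A=[];b=[]
    M=0;v=0
    for o,a in((o1,a1),(o2,a2)):
        d=(a-o)/np.linalg.norm(a-o); P=np.eye(3)-np.outer(d,d); M=M+P; v=v+P@o
    x=np.linalg.solve(M,v); return x,np.linalg.norm(proj(c1,x)-u1),np.linalg.norm(proj(c2,x)-u2)
def comps(c,box,f,amin=6):
    x0,y0,x1,y1=box; h=cv2.cvtColor(c['color'],cv2.COLOR_RGB2HSV)[y0:y1,x0:x1].astype(int)
    n,_,st,ce=cv2.connectedComponentsWithStats(f(h).astype(np.uint8))
    return [(ce[i]+[x0,y0],st[i,4]) for i in range(1,n) if st[i,4]>=amin]
E
python3 - <<'E'
from h import *
t,s=load('top0'),load('scene0')
k=blob(t,(281,247),26); w=(ray(t,k[:,0],.006)[:,:2]*1000).astype(np.float32)
m=cv2.moments(w); c=(m['m10']/m['m00'],m['m01']/m['m00']); print('die centroid',c,'yaxis',np.degrees(.5*np.arctan2(2*m['mu11'],m['mu20']-m['mu02'])))
rib=lambda h:(h[...,2]<60)
for n,im,b in(('top',t,(266,232,296,262)),('scn',s,(343,240,375,275))): print(n,'rib',comps(im,b,rib))
gold=lambda h:(h[...,0]<28)&(h[...,0]>8)&(h[...,1]>110)&(h[...,2]>70)
for n,im,b in(('top',t,(360,170,420,205)),('scn',s,(190,230,262,275))): print(n,'gold',[(np.round(q,1),a) for q,a in comps(im,b,gold,3)])
bed=lambda h:(h[...,2]>130)&(h[...,1]<60)
for n,im,b in(('top',t,(360,170,420,205)),('scn',s,(190,230,262,275))): 
    r=[q for q in comps(im,b,bed,60)];print(n,'bed',r)
    if n=='top': print(ray(t,r[0][0],.018))
k=blob(s,(357,262),30)
print('scene die area',cv2.contourArea(k))
E
```

```text
die centroid (444.18664117184784, 132.09140086157856) yaxis 64.45673488332693
top rib [(array([280.525, 246.925]), np.int32(40))]
scn rib [(array([357.85950413, 258.25619835]), np.int32(121))]
top gold [(array([409.2, 177.9]), np.int32(12)), (array([371.7, 182.5]), np.int32(14)), (array([410. , 185.5]), np.int32(10)), (array([372.5, 190.5]), np.int32(8))]
scn gold [(array([209.6, 242. ]), np.int32(54)), (array([242.9, 253.5]), np.int32(55))]
top bed [(array([389.57860262, 186.16157205]), np.int32(458))]
[[ 0.59105969 -0.13346853  0.018     ]]
scn bed [(array([223.77747989, 255.05093834]), np.int32(373))]
scene die area 582.5
```

>>> arm_command([
  [-1,0,0,-1,0,0,0],
  [-1,4,-3.5,0,0,0,-10],
  [-1,4,-3.5,0,0,0,-10],
  [-1,4,-3.5,0,0,0,-10],
  [-1,4,-3.5,0,0,0,-10],
], grip_force=80)

```text
time: 0.72
ee_pos: [0.2552, -0.2989, 0.2418]
tcp_rot: [180.0, -0.0, 63.5]
wrist_force: [0.9, 1.8, -0.4]
opening: 0.0854
```

Run:
```python
from h import *
t=load('top0')
g=ray(t,[[372.1,186.5],[409.6,181.7]],.042)[:,:2]*1000; d=g[0]-g[1]
print(g,g.mean(0),np.hypot(*d),np.degrees(np.arctan2(d[1],d[0])))
print('rib top',ray(t,(280.5,246.9),.035))
```

```text
[[ 586.33642725  -88.34923883]
 [ 597.64109624 -177.28710671]] [ 591.98876174 -132.81817277] 89.65344323575479 97.24387783149149
rib top [[0.44357825 0.12908091 0.035     ]]
```

>>> arm_command([
  [-1,5.9,-0.3,0,0,0,0],
  [-1,5.9,-0.3,0,0,0,0],
  [-1,5.9,-0.3,0,0,0,0],
  [-1,5.9,-0.3,0,0,0,-0.5],
  [-1,5.9,-0.3,0,0,0,0],
  [-1,5.9,-0.3,2,0,0,0],
  [-1,5.8,-0.3,4,0,0,0],
  [-1,5.8,-0.2,4,0,0,0],
  [-1,0,0,4,0,0,0],
  [-1,0,0,0,0,0,0],
])

```text
time: 1.98
ee_pos: [0.4377, 0.1181, 0.1084]
tcp_rot: [-179.8, 0.2, 63.8]
wrist_force: [-0.2, -1.1, 0.3]
opening: 0.0853
```

>>> arm_command([
  [-1,1.4,0,0,0,0,0],
  [-1,0,0,4,0,0,0],
  [-1,0,0,4,0,0,0],
  [-1,0,0,0,0,0,0],
  [-1,0,0,0,0,0,0],
])

```text
time: 2.6
ee_pos: [0.447, 0.131, 0.0331]
tcp_rot: [179.9, -0.1, 63.7]
wrist_force: [-0.1, 0.1, 0.2]
opening: 0.0853
```

>>> arm_command([
  [-1,-0.1,-0.2,1.0,0,0,-0.3],
  [-1,0,0,0.9,0,0,0],
  [-1,0,0,0,0,0,0],
  [-1,0,0,0,0,0,0],
])

```text
time: 3.1
ee_pos: [0.4433, 0.1306, 0.0115]
tcp_rot: [-180.0, -0.0, 64.0]
wrist_force: [-0.7, -0.4, 0.0]
opening: 0.0855
```

Run:
```python
from h import *
s=snap('scene','s1'); t=snap('top','t1'); print(bot.get_obs()['ee_pos'])
a=cv2.resize(s['color'][190:310,280:440,::-1],None,fx=2.5,fy=2.5,interpolation=cv2.INTER_CUBIC)
b=cv2.resize(t['color'][190:310,210:370,::-1],None,fx=2.5,fy=2.5,interpolation=cv2.INTER_CUBIC)
cv2.imwrite('pics/c2.png',np.hstack([a,b]))
```

```text
[0.44343748 0.13067431 0.01163096]
```

View pics/c2.png

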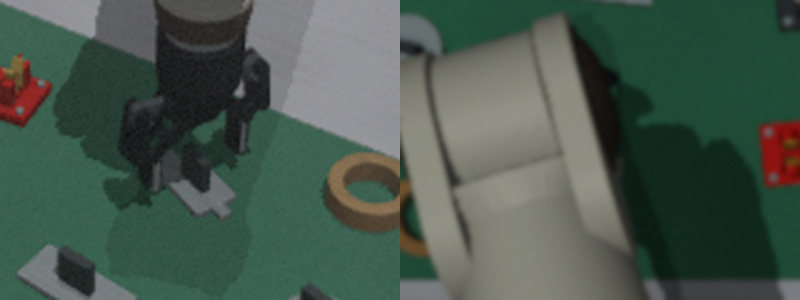

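The crop shows the open fingers straddling the rib of the eared plate, with the rib about midway at crop (195,165). I'll close.

>>> arm_command([
  [-1,0,0,-0.2,0,0,0],
  [1,0,0,0,0,0,0],
  [1,0,0,0,0,0,0],
  [1,0,0,0,0,0,0],
  [1,0,0,0,0,0,0],
  [1,0,0,0,0,0,0],
  [1,0,0,0,0,0,0],
  [1,0,0,0,0,0,0],
], grip_force=80)

```text
time: 4.2
ee_pos: [0.4433, 0.1307, 0.0135]
tcp_rot: [180.0, -0.0, 64.0]
wrist_force: [0.3, 0.5, 3.7]
opening: 0.0088
```

>>> arm_command([
  [1,0,0,-2,0,0,0],
  [1,0,0,-4,0,0,-8.3],
  [1,0,0,-4,0,0,-8.3],
  [1,0,0,-3,0,0,-8.3],
  [1,0,0,0,0,0,-8.3],
  [1,0,0,0,0,0,0],
])

```text
time: 4.95
ee_pos: [0.4431, 0.1306, 0.143]
tcp_rot: [-180.0, 0.0, 97.1]
wrist_force: [0.4, 0.6, -1.1]
opening: 0.0089
```

>>> arm_command([
  [1,-3,1.2,0,0,0,0],
  [1,-4.5,1.9,0,0,0,0],
  [1,-4.5,1.9,0,0,0,0],
  [1,-4.5,1.9,0,0,0,0],
  [1,-4.5,1.9,0,0,0,0],
  [1,-4,1.6,0,0,0,0],
  [1,-3,1,0,0,0,0],
  [1,0,0,0,0,0,0],
  [1,0,0,0,0,0,0],
])

```text
time: 6.08
ee_pos: [0.5909, -0.1325, 0.1425]
tcp_rot: [-179.9, -0.0, 97.1]
wrist_force: [0.2, 0.2, -2.2]
opening: 0.0088
```

>>> arm_command([
  [1,0,0,2,0,0,0],
  [1,0,0,3,0,0,0],
  [1,0,0,1.8,0,0,0],
  [1,0,0,0,0,0,0],
  [1,0,0,0,0,0,0],
  [1,0,0,0,0,0,0],
])

```text
time: 6.82
ee_pos: [0.5921, -0.1329, 0.0767]
tcp_rot: [179.9, 0.0, 97.2]
wrist_force: [0.0, -0.9, -3.4]
opening: 0.0086
```

Run:
```python
from h import *
s=snap('scene','s2'); t=snap('top','t2'); o=bot.get_obs();print(o['ee_pos'],o['tcp_rot'],o['wrist_force'])
a=cv2.resize(s['color'][200:290,175:280,::-1],None,fx=5,fy=5,interpolation=cv2.INTER_CUBIC)
b=cv2.resize(t['color'][140:230,345:435,::-1],None,fx=2.5,fy=2.5,interpolation=cv2.INTER_CUBIC)
b=cv2.copyMakeBorder(b,0,a.shape[0]-b.shape[0],0,0,cv2.BORDER_CONSTANT)
cv2.imwrite('pics/c3.png',np.hstack([a,b]))
```

```text
[ 0.5918702  -0.13300372  0.07628455] [1.79924538e+02 2.56427100e-02 9.71855452e+01] [ 0.90709542 -0.17558245 -2.61819139]
```

View pics/c3.png

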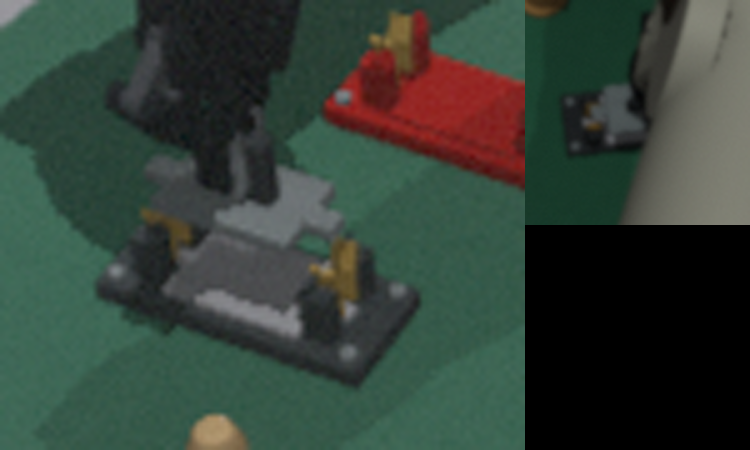

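```bash
cat >> h.py <<'E'
C=np.array([.592,-.1328]); yaw=np.radians(7.2); ex=np.array([np.cos(yaw),np.sin(yaw)]); ey=np.array([-np.sin(yaw),np.cos(yaw)])
def prof(c,ax,off,z,rng):
    "sample along holder axis ax at offset off (mm) on plane z; returns s, sat, val"
    s=np.arange(rng[0],rng[1],.5); a,b=(ex,ey) if ax=='x' else (ey,ex)
    P=np.c_[C+(s[:,None]*a+off*b)/1000,np.full(len(s),z)]; uv=proj(c,P).astype(np.float32)
    v=cv2.remap(c['color'],uv[None,:,0],uv[None,:,1],cv2.INTER_LINEAR)[0].astype(float)
    return s,(v[:,1]-v[:,0])/(v.sum(1)+1),v.mean(1)
def edges(c,ax,off,z,rng,th=.10):
    s,g,v=prof(c,ax,off,z,rng); m=g>th; i=np.flatnonzero(m[1:]!=m[:-1])
    return [(float(s[j]),'+' if m[j+1] else '-') for j in i]
E
python3 - <<'E'
from h import *
s0,s2,t0,t2=load('scene0'),load('s2'),load('top0'),load('t2')
s,g,v=prof(s2,'y',0,.0708,(-70,70)); print('y prof g',[(float(a),round(b,2),int(d)) for a,b,d in zip(s,g,v)][::6])
zb,zt=.0628,.0708
print('plate scene -y end',edges(s2,'y',0,zt,(-65,-35)),edges(s2,'y',3,zt,(-65,-35)),' +y end',edges(s2,'y',0,zb,(35,70)),edges(s2,'y',-3,zb,(35,70)))
for off in(38,42,46):print('ear+ x: -x edge',edges(s2,'x',off,zt,(-15,0)),'+x edge',edges(s2,'x',off,zb,(0,15)))
for off in(-42,-46):print('ear- x: -x edge',edges(s2,'x',off,zt,(-15,0)),'+x edge',edges(s2,'x',off,zb,(0,15)))
for off in(25,30):print('body+ x: -x',edges(s2,'x',off,zt,(-35,-10)),'+x',edges(s2,'x',off,zb,(10,35)))
for off in(-20,0,20):print('holder scene x',off,edges(s0,'x',off,.012,(-45,-15)),edges(s0,'x',off,0,(15,45)),' top',edges(t0,'x',off,.012,(-45,-15)),edges(t0,'x',off,.012,(15,45)))
for off in(-25,25):print('holder scene y',off,edges(s0,'y',off,.012,(-85,-55)),edges(s0,'y',off,0,(55,85)),' top',edges(t0,'y',off,.012,(-85,-55)),edges(t0,'y',off,.012,(55,85)))
E
```

```text
y prof g [(-70.0, np.float64(0.16), 54), (-67.0, np.float64(0.16), 53), (-64.0, np.float64(0.16), 52), (-61.0, np.float64(0.16), 54), (-58.0, np.float64(0.16), 53), (-55.0, np.float64(0.16), 54), (-52.0, np.float64(0.15), 56), (-49.0, np.float64(0.16), 55), (-46.0, np.float64(0.15), 55), (-43.0, np.float64(0.08), 68), (-40.0, np.float64(0.04), 75), (-37.0, np.float64(0.03), 77), (-34.0, np.float64(0.04), 76), (-31.0, np.float64(0.03), 77), (-28.0, np.float64(0.03), 79), (-25.0, np.float64(0.02), 78), (-22.0, np.float64(0.02), 58), (-19.0, np.float64(0.02), 34), (-16.0, np.float64(0.06), 23), (-13.0, np.float64(0.04), 29), (-10.0, np.float64(0.05), 26), (-7.0, np.float64(0.06), 31), (-4.0, np.float64(0.06), 36), (-1.0, np.float64(0.02), 61), (2.0, np.float64(0.02), 78), (5.0, np.float64(0.02), 63), (8.0, np.float64(0.05), 40), (11.0, np.float64(0.03), 38), (14.0, np.float64(0.03), 39), (17.0, np.float64(0.02), 40), (20.0, np.float64(0.02), 54), (23.0, np.float64(0.02), 102), (26.0, np.float64(0.02), 114), (29.0, np.float64(0.01), 114), (32.0, np.float64(0.01), 114), (35.0, np.float64(
[... 483 characters left out ...]
15.0, '-')] +x edge [(8.0, '+')]
ear+ x: -x edge [(-4.0, '-')] +x edge [(8.0, '+')]
ear- x: -x edge [(-10.5, '+'), (-2.5, '-')] +x edge [(8.0, '+')]
ear- x: -x edge [(-10.5, '+')] +x edge [(6.0, '+')]
body+ x: -x [(-19.5, '-')] +x []
body+ x: -x [(-19.5, '-')] +x []
holder scene x -20 [(-27.0, '-')] [(29.5, '+')]  top [(-30.0, '-')] [(28.0, '+')]
holder scene x 0 [(-27.0, '-')] [(30.0, '+')]  top [(-30.0, '-')] [(28.5, '+')]
holder scene x 20 [(-41.0, '-'), (-37.5, '+'), (-27.0, '-')] [(30.5, '+')]  top [(-30.0, '-')] [(28.5, '+')]
holder scene y -25 [(-66.0, '-')] [(72.0, '+')]  top [(-68.0, '-')] [(69.5, '+')]
holder scene y 25 [(-64.5, '-')] [(72.0, '+')]  top [(-68.0, '-')] [(69.0, '+')]
```

Run:
```python
from h import *
t2,t0=load('t2'),load('top0')
for off in(-3,0,3):
    s,g,v=prof(t2,'y',off,.0708,(25,70)); print('y',off,[(float(a),round(b,2),int(d)) for a,b,d in zip(s,g,v)][::3])
for off in(41,45):
    s,g,v=prof(t2,'x',off,.0708,(-16,16)); print('x',off,[(float(a),round(b,2),int(d)) for a,b,d in zip(s,g,v)][::3])
for off in(20,28):
    print('body',off,edges(t2,'x',off,.0708,(-40,-10)),edges(t2,'x',off,.0708,(10,40)))
    s,g,v=prof(t2,'x',off,.0708,(-36,36)); print([(float(a),int(d)) for a,b,d in zip(s,g,v)][::4])
for off in(-15,0,15):
    s,g,v=prof(t0,'x',off,.018,(-30,30)); print('bed x',off,[(float(a),int(d)) for a,b,d in zip(s,g,v)][::4])
```

```text
y -3 [(25.0, np.float64(0.03), 83), (26.5, np.float64(0.03), 83), (28.0, np.float64(0.03), 82), (29.5, np.float64(0.03), 82), (31.0, np.float64(0.03), 81), (32.5, np.float64(0.03), 80), (34.0, np.float64(0.03), 77), (35.5, np.float64(0.03), 75), (37.0, np.float64(0.03), 72), (38.5, np.float64(0.03), 72), (40.0, np.float64(0.03), 74), (41.5, np.float64(0.03), 77), (43.0, np.float64(0.03), 78), (44.5, np.float64(0.03), 79), (46.0, np.float64(0.03), 78), (47.5, np.float64(0.02), 73), (49.0, np.float64(0.02), 66), (50.5, np.float64(0.01), 58), (52.0, np.float64(-0.01), 51), (53.5, np.float64(-0.03), 48), (55.0, np.float64(-0.03), 47), (56.5, np.float64(-0.01), 47), (58.0, np.float64(-0.01), 46), (59.5, np.float64(0.01), 40), (61.0, np.float64(0.02), 35), (62.5, np.float64(0.03), 30), (64.0, np.float64(0.05), 29), (65.5, np.float64(0.05), 28), (67.0, np.float64(0.04), 27), (68.5, np.float64(0.02), 28)]
y 0 [(25.0, np.float64(0.03), 81), (26.5, np.float64(0.03), 81), (28.0, np.float64(0.03), 82), (29.5, np.float64(0.03), 82), (31.0, np.float64(0.03), 81), (32.5, np.float64(0.03), 79), (34.
[... 4427 characters left out ...]
141), (-16.0, 141), (-14.0, 141), (-12.0, 141), (-10.0, 141), (-8.0, 140), (-6.0, 140), (-4.0, 140), (-2.0, 140), (0.0, 140), (2.0, 141), (4.0, 139), (6.0, 138), (8.0, 138), (10.0, 137), (12.0, 136), (14.0, 136), (16.0, 137), (18.0, 135), (20.0, 128), (22.0, 113), (24.0, 89), (26.0, 64), (28.0, 52)]
bed x 15 [(-30.0, 37), (-28.0, 50), (-26.0, 74), (-24.0, 103), (-22.0, 125), (-20.0, 138), (-18.0, 142), (-16.0, 143), (-14.0, 142), (-12.0, 141), (-10.0, 141), (-8.0, 141), (-6.0, 142), (-4.0, 142), (-2.0, 141), (0.0, 141), (2.0, 142), (4.0, 140), (6.0, 140), (8.0, 140), (10.0, 139), (12.0, 139), (14.0, 138), (16.0, 137), (18.0, 137), (20.0, 131), (22.0, 116), (24.0, 92), (26.0, 64), (28.0, 52)]
```

Both views agree that the plate sits about 1 mm toward +y and 0.7 mm toward +x of the holder. I'll correct that and descend, watching the forces.

>>> arm_command([
  [1,-0.1,-0.07,0,0,0,0],
  [1,0,0,0.6,0,0,0],
  [1,0,0,0.5,0,0,0],
  [1,0,0,0.4,0,0,0],
  [1,0,0,0,0,0,0],
  [1,0,0,0,0,0,0],
])

```text
time: 7.68
ee_pos: [0.5909, -0.134, 0.0605]
tcp_rot: [180.0, 0.0, 97.2]
wrist_force: [0.4, 0.2, -2.2]
opening: 0.009
```

```bash
cat > st.py <<'E'
from h import *
o=bot.get_obs()
print(o['time'],np.round(o['ee_pos'],4),np.round(o['tcp_rot'],2),np.round(o['wrist_force'],1),np.round(o['torque'],2),'holder frame xy mm',np.round(1e3*np.array([(o['ee_pos'][:2]-C)@ex,(o['ee_pos'][:2]-C)@ey]),1))
E
python3 st.py
```

```text
7.675 [ 0.5909 -0.134   0.0605] [179.99   0.    97.19] [ 0.4  0.2 -2.2] [-0.03  0.02  0.01] holder frame xy mm [-1.2 -1.1]
```

>>> arm_command([
  [1,0,0,0.15,0,0,0],
  [1,0,0,0.15,0,0,0],
  [1,0,0,0.15,0,0,0],
  [1,0,0,0,0,0,0],
])

```text
time: 8.18
ee_pos: [0.5908, -0.1339, 0.0557]
tcp_rot: [-180.0, -0.0, 97.2]
wrist_force: [0.1, -0.3, -2.5]
opening: 0.009
```

```bash
python3 st.py
```

```text
8.175 [ 0.5908 -0.1339  0.0557] [-1.800e+02 -1.000e-02  9.719e+01] [ 0.1 -0.3 -2.5] [-0.01 -0.01 -0.03] holder frame xy mm [-1.3 -1. ]
```

Underside at about 42 mm and no contact yet. On into the clips in small steps.

>>> arm_command([
  [1,0,0,0.1,0,0,0],
  [1,0,0,0.1,0,0,0],
  [1,0,0,0.1,0,0,0],
  [1,0,0,0,0,0,0],
])

```text
time: 8.68
ee_pos: [0.591, -0.134, 0.0529]
tcp_rot: [180.0, 0.0, 97.2]
wrist_force: [2.9, 0.7, -2.0]
opening: 0.0088
```

```bash
python3 st.py
```

```text
8.675 [ 0.591  -0.134   0.0529] [1.7998e+02 1.0000e-02 9.7190e+01] [ 2.9  0.7 -2. ] [ 0.02 -0.46 -0.02] holder frame xy mm [-1.1 -1.1]
```

>>> arm_command([
  [1,0,0,0.1,0,0,0],
  [1,0,0,0.1,0,0,0],
  [1,0,0,0.1,0,0,0],
  [1,0,0,0,0,0,0],
])

```text
time: 9.18
ee_pos: [0.5911, -0.1341, 0.0502]
tcp_rot: [180.0, 0.0, 97.2]
wrist_force: [2.2, 0.4, 2.5]
opening: 0.0084
```

```bash
python3 st.py
```

```text
9.175 [ 0.5911 -0.1341  0.0502] [1.7996e+02 2.0000e-02 9.7190e+01] [2.2 0.4 2.5] [ 0.02 -0.44 -0.01] holder frame xy mm [-1.  -1.1]
```

>>> arm_command([
  [1,0,0.04,0.1,0,0,0],
  [1,0,0,0.1,0,0,0],
  [1,0,0,0.1,0,0,0],
  [1,0,0,0,0,0,0],
])

```text
time: 9.68
ee_pos: [0.5911, -0.1339, 0.0465]
tcp_rot: [-180.0, -0.0, 97.2]
wrist_force: [1.8, -0.1, 0.4]
opening: 0.0084
```

```bash
python3 st.py
```

```text
9.675 [ 0.5911 -0.1339  0.0465] [-1.7998e+02 -1.0000e-02  9.7190e+01] [ 1.8 -0.1  0.4] [-0.09 -0.4  -0.05] holder frame xy mm [-1. -1.]
```

>>> arm_command([
  [1,0,0,0.1,0,0,0],
  [1,0,0,0.1,0,0,0],
  [1,0,0,0,0,0,0],
  [1,0,0,0,0,0,0],
])

```text
time: 10.18
ee_pos: [0.5912, -0.1339, 0.0447]
tcp_rot: [-180.0, -0.0, 97.2]
wrist_force: [1.4, 0.3, 0.6]
opening: 0.0088
```

```bash
python3 st.py
```

```text
10.175 [ 0.5912 -0.1339  0.0447] [-1.7999e+02 -1.0000e-02  9.7190e+01] [1.4 0.3 0.6] [-0.02 -0.37 -0.01] holder frame xy mm [-1. -1.]
```

Both ears are in and the drag is about 3 N, as described. I'm going down toward the bed.

>>> arm_command([
  [1,0,0.02,0.1,0,0,0],
  [1,0,0,0.1,0,0,0],
  [1,0,0,0.1,0,0,0],
  [1,0,0,0.1,0,0,0],
  [1,0,0,0.1,0,0,0],
  [1,0,0,0.1,0,0,0],
  [1,0,0,0,0,0,0],
])

```text
time: 11.05
ee_pos: [0.5913, -0.1339, 0.0386]
tcp_rot: [-180.0, -0.0, 97.2]
wrist_force: [0.1, -0.3, 0.9]
opening: 0.0089
```

>>> arm_command([
  [1,0,0,0.05,0,0,0],
  [1,0,0,0.05,0,0,0],
  [1,0,0,0.05,0,0,0],
  [1,0,0,0,0,0,0],
])

```text
time: 11.55
ee_pos: [0.5914, -0.1339, 0.0373]
tcp_rot: [-180.0, -0.0, 97.2]
wrist_force: [-0.2, -1.6, 2.0]
opening: 0.0087
```

```bash
python3 st.py
```

```text
11.55 [ 0.5914 -0.1339  0.0373] [-179.99   -0.     97.19] [-0.2 -1.6  2. ] [ 0.03 -0.09 -0.14] holder frame xy mm [-0.7 -1. ]
```

>>> arm_command([
  [1,0,0,0.04,0,0,0],
  [1,0,0,0.04,0,0,0],
  [1,0,0,0.03,0,0,0],
  [1,0,0,0,0,0,0],
])

```text
time: 12.05
ee_pos: [0.5914, -0.1339, 0.0362]
tcp_rot: [-180.0, -0.0, 97.2]
wrist_force: [0.4, -0.2, 2.0]
opening: 0.0088
```

>>> arm_command([
  [1,0,0,0.03,0,0,0],
  [1,0,0,0.03,0,0,0],
  [1,0,0,0,0,0,0],
])

```text
time: 12.42
ee_pos: [0.5914, -0.1339, 0.0356]
tcp_rot: [-180.0, 0.0, 97.2]
wrist_force: [-0.0, -0.0, 1.1]
opening: 0.0087
```

>>> arm_command([
  [1,0,0,0.03,0,0,0],
  [1,0,0,0.03,0,0,0],
  [1,0,0,0,0,0,0],
])

```text
time: 12.8
ee_pos: [0.5914, -0.1339, 0.035]
tcp_rot: [-180.0, -0.0, 97.2]
wrist_force: [0.3, 0.1, 2.3]
opening: 0.0085
```

>>> arm_command([
  [1,0,0,0.04,0,0,0],
  [1,0,0,0.04,0,0,0],
  [1,0,0,0,0,0,0],
])

```text
time: 13.18
ee_pos: [0.5914, -0.1339, 0.0342]
tcp_rot: [-180.0, 0.0, 97.2]
wrist_force: [0.6, -0.0, 0.5]
opening: 0.009
```

>>> arm_command([
  [1,0,0,0.04,0,0,0],
  [1,0,0,0.04,0,0,0],
  [1,0,0,0,0,0,0],
])

```text
time: 13.55
ee_pos: [0.5914, -0.1339, 0.0334]
tcp_rot: [-180.0, -0.0, 97.2]
wrist_force: [-0.1, 0.1, 1.7]
opening: 0.0087
```

>>> arm_command([
  [1,0,0,0.04,0,0,0],
  [1,0,0,0.04,0,0,0],
  [1,0,0,0,0,0,0],
])

```text
time: 13.92
ee_pos: [0.5914, -0.1339, 0.0326]
tcp_rot: [-180.0, 0.0, 97.2]
wrist_force: [0.6, 0.1, 1.4]
opening: 0.0092
```

>>> arm_command([
  [1,0,0,0.04,0,0,0],
  [1,0,0,0.04,0,0,0],
  [1,0,0,0,0,0,0],
])

```text
time: 14.3
ee_pos: [0.5914, -0.1339, 0.0318]
tcp_rot: [-180.0, -0.0, 97.2]
wrist_force: [-0.9, -1.1, 0.7]
opening: 0.0086
```

>>> arm_command([
  [1,0,0,0.04,0,0,0],
  [1,0,0,0.04,0,0,0],
  [1,0,0,0,0,0,0],
])

```text
time: 14.68
ee_pos: [0.5914, -0.1339, 0.031]
tcp_rot: [-180.0, -0.0, 97.2]
wrist_force: [-0.4, 0.3, 1.3]
opening: 0.0086
```

>>> arm_command([
  [1,0,0,0.04,0,0,0],
  [1,0,0,0.04,0,0,0],
  [1,0,0,0,0,0,0],
])

```text
time: 15.05
ee_pos: [0.5914, -0.1339, 0.0302]
tcp_rot: [-180.0, -0.0, 97.2]
wrist_force: [-0.1, 0.3, 2.5]
opening: 0.0088
```

>>> arm_command([
  [1,0,0,0.04,0,0,0],
  [1,0,0,0.04,0,0,0],
  [1,0,0,0,0,0,0],
])

```text
time: 15.42
ee_pos: [0.5914, -0.1339, 0.0294]
tcp_rot: [-180.0, 0.0, 97.2]
wrist_force: [1.3, -0.3, 2.0]
opening: 0.0087
```

>>> arm_command([
  [1,0,0,0.04,0,0,0],
  [1,0,0,0.04,0,0,0],
  [1,0,0,0,0,0,0],
])

```text
time: 15.8
ee_pos: [0.5915, -0.1339, 0.029]
tcp_rot: [180.0, 0.0, 97.2]
wrist_force: [-0.8, 0.4, 4.1]
opening: 0.0086
```

Only 0.4 of the 0.8 mm was reached and the force is rising, so the bed is felt. Finer steps now.

>>> arm_command([
  [1,0,0,0.03,0,0,0],
  [1,0,0,0,0,0,0],
  [1,0,0,0,0,0,0],
])

```text
time: 16.18
ee_pos: [0.5915, -0.1339, 0.029]
tcp_rot: [180.0, 0.0, 97.2]
wrist_force: [-3.1, 0.3, 6.8]
opening: 0.0091
```

```bash
python3 st.py
```

```text
16.175 [ 0.5915 -0.1339  0.029 ] [1.7998e+02 1.0000e-02 9.7190e+01] [-3.1  0.3  6.8] [ 0.07  0.41 -0.07] holder frame xy mm [-0.6 -1. ]
```

>>> arm_command([
  [1,0,0,0.03,0,0,0],
  [1,0,0,0.03,0,0,0],
  [1,0,0,0,0,0,0],
])

```text
time: 16.55
ee_pos: [0.5916, -0.1339, 0.0288]
tcp_rot: [180.0, 0.0, 97.2]
wrist_force: [-2.8, 1.0, 10.3]
opening: 0.0083
```

```bash
python3 st.py
```

```text
16.55 [ 0.5916 -0.1339  0.0288] [1.7996e+02 1.0000e-02 9.7190e+01] [-2.8  1.  10.3] [ 0.18  0.76 -0.09] holder frame xy mm [-0.6 -1. ]
```

The moment says the plate's -x edge bears first, a slight tilt in the grip. I'll turn a little about tool x to level it.

>>> arm_command([
  [1,0,0,0,0.3,0,0],
  [1,0,0,0,0.3,0,0],
  [1,0,0,0,0,0,0],
])

```text
time: 16.92
ee_pos: [0.5916, -0.1339, 0.0288]
tcp_rot: [-179.4, 0.0, 97.2]
wrist_force: [-3.7, 1.4, 9.9]
opening: 0.0088
```

```bash
python3 st.py
```

```text
16.925 [ 0.5916 -0.1339  0.0288] [-1.7944e+02  1.0000e-02  9.7200e+01] [-3.7  1.4  9.9] [ 0.15  0.51 -0.07] holder frame xy mm [-0.5 -1. ]
```

>>> arm_command([
  [1,0,-0.02,0.03,0,0,0],
  [1,0,0,0.02,0,0,0],
  [1,0,0,0,0,0,0],
])

```text
time: 17.3
ee_pos: [0.5916, -0.1339, 0.0288]
tcp_rot: [-179.5, 0.0, 97.2]
wrist_force: [-3.8, 2.1, 11.7]
opening: 0.0086
```

```bash
python3 st.py
```

```text
17.3 [ 0.5916 -0.1339  0.0288] [-1.7949e+02  2.0000e-02  9.7200e+01] [-3.8  2.1 11.7] [ 0.29  0.59 -0.06] holder frame xy mm [-0.5 -1.1]
```

>>> arm_command([
  [1,0,0,0.03,0,0,0],
  [1,0,0,0.03,0,0,0],
  [1,0,0,0,0,0,0],
])

```text
time: 17.68
ee_pos: [0.5916, -0.1339, 0.0286]
tcp_rot: [-179.5, 0.0, 97.2]
wrist_force: [-4.4, 1.2, 15.7]
opening: 0.0092
```

```bash
python3 st.py
```

```text
17.675 [ 0.5916 -0.1339  0.0286] [-1.795e+02  2.000e-02  9.719e+01] [-4.4  1.2 15.7] [ 0.39  0.83 -0.09] holder frame xy mm [-0.5 -1.1]
```

>>> arm_command([
  [1,0,0,0.03,0,0,0],
  [1,0,0,0.02,0,0,0],
  [1,0,0,0,0,0,0],
  [1,0,0,0,0,0,0],
  [1,0,0,0,0,0,0],
])

```text
time: 18.3
ee_pos: [0.5916, -0.1339, 0.0285]
tcp_rot: [-179.5, 0.0, 97.2]
wrist_force: [-5.9, 1.9, 17.5]
opening: 0.0084
```

```bash
python3 st.py
```

```text
18.3 [ 0.5916 -0.1339  0.0285] [-1.7951e+02  3.0000e-02  9.7190e+01] [-5.9  1.9 17.5] [ 0.39  1.15 -0.1 ] holder frame xy mm [-0.5 -1.1]
```

Total push is about 20 N with the weight, roughly 16 N of it on the bed. I'll ease off partly, open, and view before retreating.

>>> arm_command([
  [1,0,0,-0.07,0,0,0],
  [1,0,0,-0.06,0,0,0],
  [0,0,0,0,0,0,0],
  [-0.5,0,0,0,0,0,0],
  [-1,0,0,0,0,0,0],
  [-1,0,0,0,0,0,0],
  [-1,0,0,0,0,0,0],
  [-1,0,0,0,0,0,0],
])

```text
time: 19.3
ee_pos: [0.5912, -0.1339, 0.0274]
tcp_rot: [-179.4, -0.0, 97.2]
wrist_force: [0.1, 0.3, -0.3]
opening: 0.0853
```

```bash
python3 st.py
```

```text
19.3 [ 0.5912 -0.1339  0.0274] [-179.4    -0.     97.19] [ 0.1  0.3 -0.3] [-0.01 -0.   -0.02] holder frame xy mm [-0.9 -1. ]
```

>>> arm_command([
  [-1,0,0,-1,0,0,0],
  [-1,0,0,-3,0,0,0],
  [-1,0,0,-4,0,0,0],
  [-1,0,0,-4,0,0,0],
  [1,0,0,0,-0.6,0,0],
  [1,0,0,0,0,0,0],
  [1,0,0,0,0,0,0],
  [1,0,0,0,0,0,0],
  [1,0,0,0,0,0,0],
], grip_force=40)

```text
time: 20.42
ee_pos: [0.5923, -0.1337, 0.1469]
tcp_rot: [-180.0, -0.0, 97.2]
wrist_force: [-0.8, 0.3, -1.1]
opening: -0.0002
```

```bash
python3 st.py
python3 - <<'E'
from h import *
s=snap('scene','s3')
cv2.imwrite('pics/c4.png',cv2.resize(s['color'][200:290,175:280,::-1],None,fx=6,fy=6,interpolation=cv2.INTER_CUBIC))
E
```

```text
20.425 [ 0.5923 -0.1337  0.1469] [-1.7995e+02 -2.0000e-02  9.7190e+01] [-0.8  0.3 -1.1] [ 0.03 -0.02  0.02] holder frame xy mm [ 0.2 -0.9]
```

View pics/c4.png

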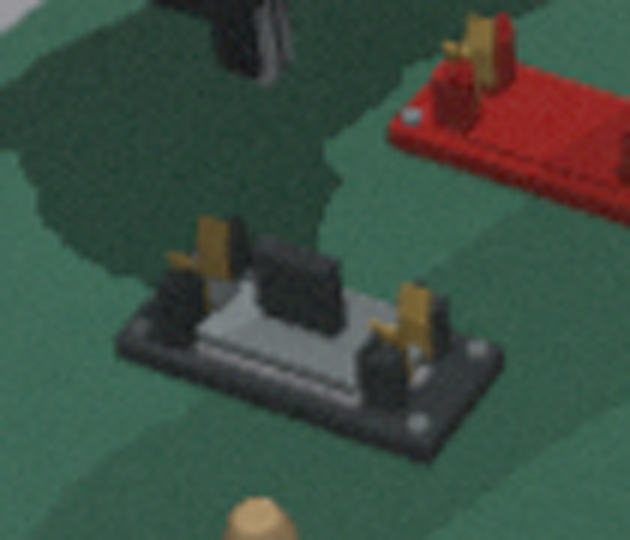

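The plate sits between the posts with both ears under the clips and the rib upright at crop (300,285). To be sure it bottoms level, I'll press once more on the rib top with shut fingers, a centred push.

>>> arm_command([
  [1,0,-0.07,3,0,0,0],
  [1,0,0,3,0,0,0],
  [1,0,0,1.8,0,0,0],
  [1,0,0,0.3,0,0,0],
  [1,0,0,0,0,0,0],
  [1,0,0,0,0,0,0],
])

```text
time: 21.22
ee_pos: [0.5925, -0.134, 0.0678]
tcp_rot: [179.9, 0.0, 97.2]
wrist_force: [0.1, 0.1, 0.9]
opening: 0.0001
```

>>> arm_command([
  [1,0,0,0.1,0,0,0],
  [1,0,0,0.1,0,0,0],
  [1,0,0,0.1,0,0,0],
  [1,0,0,0,0,0,0],
])

```text
time: 21.72
ee_pos: [0.5917, -0.1339, 0.0633]
tcp_rot: [-180.0, -0.0, 97.2]
wrist_force: [-0.0, 0.7, -0.1]
opening: 0.0001
```

```bash
python3 st.py
```

```text
21.725 [ 0.5917 -0.1339  0.0633] [-179.99   -0.     97.19] [-0.   0.7 -0.1] [ 0.01 -0.04 -0.03] holder frame xy mm [-0.4 -1. ]
```

>>> arm_command([
  [1,0,0,0.1,0,0,0],
  [1,0,0,0.1,0,0,0],
  [1,0,0,0.1,0,0,0],
  [1,0,0,0,0,0,0],
])

```text
time: 22.22
ee_pos: [0.5917, -0.1338, 0.0604]
tcp_rot: [-180.0, -0.0, 97.2]
wrist_force: [0.1, 0.4, -0.1]
opening: 0.0002
```

>>> arm_command([
  [1,0,0,0.05,0,0,0],
  [1,0,0,0.05,0,0,0],
  [1,0,0,0,0,0,0],
])

```text
time: 22.6
ee_pos: [0.5918, -0.1339, 0.0594]
tcp_rot: [-180.0, -0.0, 97.2]
wrist_force: [-0.1, 0.1, 0.2]
opening: 0.0001
```

>>> arm_command([
  [1,0,0,0.04,0,0,0],
  [1,0,0,0.04,0,0,0],
  [1,0,0,0,0,0,0],
])

```text
time: 22.98
ee_pos: [0.5918, -0.1338, 0.0586]
tcp_rot: [-180.0, -0.0, 97.2]
wrist_force: [-0.1, 0.1, -0.2]
opening: -0.0004
```

>>> arm_command([
  [1,0,0,0.04,0,0,0],
  [1,0,0,0.04,0,0,0],
  [1,0,0,0,0,0,0],
])

```text
time: 23.35
ee_pos: [0.5919, -0.1339, 0.0584]
tcp_rot: [180.0, 0.0, 97.2]
wrist_force: [-1.2, 0.4, 5.6]
opening: 0.0003
```

>>> arm_command([
  [1,0,0,0.04,0,0,0],
  [1,0,0,0.04,0,0,0],
  [1,0,0,0,0,0,0],
])

```text
time: 23.72
ee_pos: [0.592, -0.1339, 0.0583]
tcp_rot: [179.9, 0.0, 97.2]
wrist_force: [-3.5, 0.2, 9.9]
opening: -0.0004
```

```bash
python3 st.py
```

```text
23.725 [ 0.592  -0.1339  0.0583] [1.7993e+02 2.0000e-02 9.7190e+01] [-3.5  0.2  9.9] [ 0.21  0.74 -0.01] holder frame xy mm [-0.1 -1.1]
```

Pressing makes the compliant arm creep in +x, so I'll trim that while pushing further.

>>> arm_command([
  [1,0,-0.04,0.04,0,0,0],
  [1,0,-0.04,0.04,0,0,0],
  [1,0,0,0,0,0,0],
])

```text
time: 24.1
ee_pos: [0.5919, -0.1339, 0.0582]
tcp_rot: [179.8, 0.0, 97.2]
wrist_force: [-2.4, 1.2, 12.4]
opening: -0.0002
```

```bash
python3 st.py
```

```text
24.1 [ 0.5919 -0.1339  0.0582] [1.7983e+02 4.0000e-02 9.7200e+01] [-2.4  1.2 12.4] [0.36 0.41 0.01] holder frame xy mm [-0.2 -1.1]
```

>>> arm_command([
  [1,0,-0.04,0.05,0,0,0],
  [1,0,-0.03,0.05,0,0,0],
  [1,0,0,0,0,0,0],
])

```text
time: 24.48
ee_pos: [0.5919, -0.134, 0.058]
tcp_rot: [179.7, 0.1, 97.2]
wrist_force: [-1.2, 1.6, 16.1]
opening: -0.0002
```

```bash
python3 st.py
```

```text
24.475 [ 0.5919 -0.134   0.058 ] [1.7973e+02 5.0000e-02 9.7210e+01] [-1.2  1.6 16.1] [0.5  0.28 0.  ] holder frame xy mm [-0.3 -1.2]
```

>>> arm_command([
  [1,0,-0.02,0.05,0,0,0],
  [1,0,-0.02,0.03,0,0,0],
  [1,0,0,0,0,0,0],
  [1,0,0,0,0,0,0],
])

```text
time: 24.98
ee_pos: [0.5919, -0.134, 0.0579]
tcp_rot: [179.7, 0.1, 97.2]
wrist_force: [-1.1, 2.3, 20.2]
opening: 0.0001
```

```bash
python3 st.py
```

```text
24.975 [ 0.5919 -0.134   0.0579] [1.7967e+02 7.0000e-02 9.7210e+01] [-1.1  2.3 20.2] [0.56 0.23 0.02] holder frame xy mm [-0.3 -1.2]
```

That is a steady push of about 20 N. I'll retreat well clear, off toward -y, for an unobstructed view.

>>> arm_command([
  [1,0,0,0,0,0,0],
  [1,0,0.1,-0.15,0,0,0],
  [1,0,0,-0.5,0,0,0],
  [1,0,0,-3,0,0,0],
  [1,0,0,-5,0,0,0],
  [1,0,0,-5,0,0,0],
  [1,0,-5,-2,0,0,0],
  [1,0,-5,0,0,0,0],
  [1,-5,-5,0,0,0,0],
  [1,-5,-3,0,0,0,0],
])

```text
time: 26.22
ee_pos: [0.4284, -0.2498, 0.2114]
tcp_rot: [180.0, 0.0, 97.3]
wrist_force: [1.5, -0.5, 0.1]
opening: 0.0003
```

>>> arm_command([
  [1,-5,-3,0,0,0,0],
  [1,-5,0,0,0,0,0],
  [1,-5,0,0,0,0,0],
  [1,0,0,0,0,0,0],
  [1,0,0,0,0,0,0],
])

```text
time: 26.85
ee_pos: [0.4186, -0.4015, 0.2105]
tcp_rot: [-180.0, -0.1, 97.2]
wrist_force: [0.3, 0.1, -0.3]
opening: -0.0001
```

```bash
python3 st.py
python3 - <<'E'
from h import *
s=snap('scene','s4');t=snap('top','t4')
a=cv2.resize(s['color'][220:285,180:280,::-1],(400,260),interpolation=cv2.INTER_CUBIC)
b=cv2.resize(t['color'][154:219,340:440,::-1],(400,260),interpolation=cv2.INTER_CUBIC)
f=np.hstack([cv2.resize(s['color'][:,:,::-1],(400,300)),cv2.resize(t['color'][:,:,::-1],(400,300))])
cv2.imwrite('pics/c5.png',np.vstack([np.hstack([a,b]),f]))
u,c=ray(t,proj(t,[[.592,-.1328,.0225]]),.0225),0
z=.0234
for off in(-18,18): print('t body x',[(float(q),int(v)) for q,g,v in zip(*prof(t,'x',off,z,(-32,32)))][::4])
E
```

```text
26.85 [ 0.4186 -0.4015  0.2105] [-1.7996e+02 -6.0000e-02  9.7170e+01] [ 0.3  0.1 -0.3] [-0.02  0.02  0.01] holder frame xy mm [-205.7 -244.9]
t body x [(-32.0, 34), (-30.0, 36), (-28.0, 44), (-26.0, 56), (-24.0, 70), (-22.0, 84), (-20.0, 96), (-18.0, 104), (-16.0, 107), (-14.0, 104), (-12.0, 95), (-10.0, 81), (-8.0, 66), (-6.0, 55), (-4.0, 47), (-2.0, 38), (0.0, 35), (2.0, 36), (4.0, 40), (6.0, 45), (8.0, 58), (10.0, 76), (12.0, 92), (14.0, 104), (16.0, 109), (18.0, 105), (20.0, 94), (22.0, 77), (24.0, 59), (26.0, 48), (28.0, 47), (30.0, 51)]
t body x [(-32.0, 35), (-30.0, 36), (-28.0, 43), (-26.0, 54), (-24.0, 66), (-22.0, 80), (-20.0, 95), (-18.0, 106), (-16.0, 111), (-14.0, 111), (-12.0, 113), (-10.0, 113), (-8.0, 110), (-6.0, 104), (-4.0, 96), (-2.0, 87), (0.0, 82), (2.0, 84), (4.0, 87), (6.0, 92), (8.0, 99), (10.0, 105), (12.0, 109), (14.0, 112), (16.0, 112), (18.0, 109), (20.0, 99), (22.0, 82), (24.0, 64), (26.0, 51), (28.0, 49), (30.0, 52)]
```

View pics/c5.png

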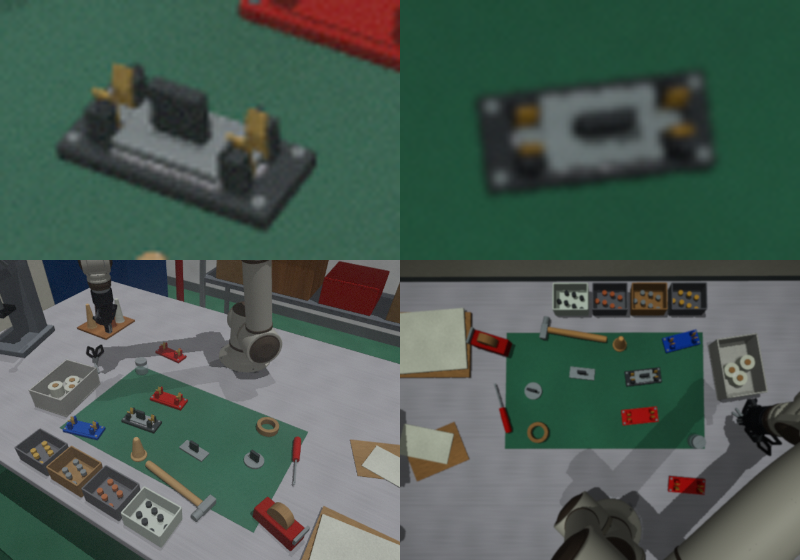

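The plate lies level between the clips with its ears in the slots, centred in the crop at (605,122). The other objects are unmoved. I'm handing in.

```bash
python3 -c "
from workcell import bot
print(bot.job_done())"
```

```text
the job is handed in; nothing more can be done
None
```

The die plate is seated in the dark holder, pressed home and released; I handed the job in just after 27 s of the 51 s allowed. The hand-in gave no verdict.

- **Insertion:** I gripped the eared plate by its rib, corrected its position over the slots by about 1 mm using both cameras, and slid it down. Clip drag was 3 to 5 N. The bed was felt with the plate's underside about 15.5 mm above the bench.
- **First press, in the grip:** The wrist read 17.5 N, about 16 N of it on the bed. The -x edge bore first, so I levelled the tool by 0.6 degrees.
- **Second press, fingers shut on the rib top:** The wrist read 20.2 N. Estimated bed load stayed below 23 N.
- **Last pictures:** Both ears are in the slots, the plate looks level and centred to about 1 mm, the other objects look unmoved and the gripper is clear.
- **Less certain:** During both presses the moment reading put the load about 11 to 15 mm toward +y of the middle. I could not measure the remaining tilt directly; the pictures show none.

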